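# Sort amber bottles by closure from a sloped rack

### The arm

A 6-joint arm with a two-finger parallel gripper is mounted at the origin on the work surface. World frame = base frame: x ahead of the robot, y to its left, z up, the work surface at z = 0. Lengths are in m, angles in rad, forces in N, time in s.
With the tool pointing down it reaches from about 0.3 to 0.85 m from the base axis. Payload 4.2 kg.
Tool frame: the origin (TCP) lies on the centre line of the jaws, within the pads' length; the fingertips stand r.finger_overhang ahead of it and the grasp point (between the pads) lies 2 mm behind it (r.finger_overhang is the distance from the TCP to the fingertips, in m); z points along the fingers, y is the line along which they close (so a half turn about z gives the same grasp; the last joint's range is limited). The gripper opens to 91 mm and grips with 3 to 60 N. Pads are 32 mm wide; open, the fingers measure 118 mm over their backs; the gripper's body (76 mm by 178 mm) begins 60 mm behind the grasp point.
Start: joints at [1.136, 0.32, 1.565, -0, 1.257, -0.02], TCP at [0.232, 0.526, 0.231] pointing down, gripper open.
Joint ranges: [-3.11, 3.11], [-0.84, 2.01], [0.21, 2.61], [-1.34, 4.49], [0.05, 2.63], [-2.56, 2.56]. Speed limits (rad/s): [2.57, 2.57, 3.14, 3.14, 3.14, 3.14].

### API

Orientations are given as a unit quaternion [x, y, z, w].
In Python, from workcell import r gives the robot as it stands.
- The arm moves only by the shell command python3 -m pendant 'ROWS' [OPENING] [FORCE]. ROWS is JSON, a list of rows, each a list of 4 numbers: the shift along the tool's x, y, z in mm, then the turn about the tool's z in rad. In form: [[tx, ty, tz, roll], ...]. A call has 1 to 8 rows; each row is the pose to reach, as a shift and turn from the pose commanded when the call began, along the tool's axes at that moment; what a row does not reach only later rows make up. A row lasts 1/10 s, in which the tool goes at most 50 mm and 8.59 degrees, less where a joint would pass 70% of its speed; a pose out of reach is approached as far as the arm can. A call with a gripper value outside its range is refused whole. OPENING is the opening, from 0 (shut) to 1 (fully open), set as the call begins (- or left out, the last holds). The fingers move at their own pace and stop on an object; FORCE is the grip in N (left out, the last holds). Time passes only in rows, so rows that repeat a pose let the fingers close. It gives the time, the measured TCP pose, the force, the opening and the grip force at its end, in the units of the state.
- r.get_obs(): the state, without advancing time (a new reading comes with each control period).
- r.grab_frame(name): name is "scene" or "side" or "wrist"; returns the picture (384x512x3 uint8, red, green, blue); there is no depth.
- r.calibration(name): a dict with "camera_matrix" (3x3 intrinsics, pixels), "rvec" (rotation vector, rad) and "tvec" (3), from world to camera coordinates, as OpenCV has them; the wrist camera has in their place "mount" (4x4, takes a point from camera to tool coordinates, whose origin is the TCP and whose axes are the flange's). Camera axes: x right, y down, z forward; pixel columns grow to the right and rows downward; lengths in m; the calibration is good to about 2 mm. A picture is of the moment at which its call begins: read the wrist's pose just before it. calibration takes no time and is no camera call.
- r.sign_off(): hands the job in; it is judged then, once.
The state is a dict: "time_s": time; "joint_positions": joint angles; "dq": joint speeds; "effort": joint torques, N m; "ee_pos": TCP position; "tcp_rot": TCP orientation; "contact_force": force on the tool from outside, world axes, zero at the start; "torque": the same for the moment, N m; "finger_gap": finger opening in m; "grasp_force": force on a finger pad.
Only numpy, scipy, OpenCV 4.12 (cv2) and the standard library are available. Lean on these libraries where they do the work, as an engineer would, in place of code of your own. Each camera call takes 0.05 s, during which the arm holds its last target. There are 200 camera calls.

### The job

Three amber bottles lean in the sloped rack. Stand the two with rubber dropper bulbs in the slatted wooden crate and the one with the flat screw cap in the shallow steel tray, all upright on the container's floor. They are glass, so set them down rather than letting them drop, and leave the beaker and the little tin where they are.

Things in the scene. Friction and masses are not known exactly. Their poses are not given: they have to be found in the camera images.
- dropper_a: amber glass bottle, loose, about 100 g: round body 40 mm in diameter and 53 mm high, shoulder narrowing to a neck at 63 mm; black collar 25 mm wide up to 75 mm, then a rubber dropper bulb 18 mm wide, top at 101 mm. Origin: centre of its underside, z axis along the bottle towards its closure. It starts leaning 30 degrees from upright in one of the rack's three places.
- dropper_b: the second dropper bottle, identical to dropper_a, in another place of the rack.
- screwcap: amber glass bottle, loose, about 100 g: round body 40 mm in diameter and 53 mm high, shoulder narrowing to a neck at 63 mm; flat black screw cap 32 mm wide, top at 73 mm. Origin: centre of its underside, z axis along the bottle towards its closure. It starts leaning 30 degrees from upright in one of the rack's three places.
- rack: fixed wooden rack, 110 (x) by 270 (y) mm, three places at its y = -85, 0, 85 mm. A bottle's underside rests on a sloped ledge, centre 50 mm above the table at rack x = 0; its side leans on two steel rods (8 mm thick, 20 mm apart, reaching 58 mm up the bottle) on the rack's -x side, so its top leans to -x, towards the robot. Origin: centre of the underside; z up.
- crate_in (a point): centre of the inner floor (6 mm above the table) of the slatted wooden crate, fixed, outside 150 (x) by 130 (y) by 45 mm high, walls 6 mm, open top. Axes along its sides, z up.
- tray_in (a point): centre of the inner floor (4 mm above the table) of the shallow steel tray, fixed, outside 150 (x) by 130 (y) by 22 mm high, walls 4 mm, open top. Axes along its sides, z up.
- beaker: small clear beaker, loose, 44 mm wide, 60 mm high, standing beyond the rack and crate; not to be moved. Origin: centre of the underside.
- tin: low round aluminium tin, loose, 46 mm wide, 26 mm high, on the robot's side of the rack and crate; not to be moved. Origin: centre of the underside.

How it is judged:
By the outcome, as a careful person would: the job done as asked, in the order asked, and still so for the second after the job is handed in, with the robot touching nothing.
It also fails if it takes over 70 s, if anything falls off the work surface, if the arm or the gripper's body presses on something with over 40 N, if the wrist force passes 120 N, or if a joint passes its speed limit or range.

## Working session

There is one attempt and no reset: what is moved stays moved. The work goes in short steps, Python scripts to look and compute and a shell command to move; the robot and the scene stay as the last step left them, time stands still between calls to the robot, and variables do not carry over. Pictures are saved under pics/ and viewed, at most 10 in all, crops included, and the job is handed in when it is done.

```bash
ls; mkdir -p pics
cat > h.py <<'E'
import numpy as np, cv2
from workcell import r
from scipy.spatial.transform import Rotation as R
def cam(name):
    c=r.calibration(name);K=np.array(c["camera_matrix"],float)
    if "rvec" in c:
        Rm=cv2.Rodrigues(np.array(c["rvec"],float))[0];t=np.array(c["tvec"],float).ravel()
        return K,Rm.T,-Rm.T@t
    o=r.get_obs();M=np.array(c["mount"]);Rt=R.from_quat(o["tcp_rot"]).as_matrix()
    return K,Rt@M[:3,:3],Rt@M[:3,3]+np.array(o["ee_pos"])
def ray(c,uv):
    K,Rw,p=c;d=Rw@np.linalg.solve(K,[uv[0],uv[1],1.]);return p,d/np.linalg.norm(d)
def onz(c,uv,z):
    p,d=ray(c,uv);return p+d*(z-p[2])/d[2]
def tri(c1,u1,c2,u2):
    p,d=ray(c1,u1);q,e=ray(c2,u2)
    s=np.linalg.lstsq(np.stack([d,-e],1),q-p,rcond=None)[0];a=p+d*s[0];b=q+e*s[1]
    return (a+b)/2,np.linalg.norm(a-b)
def proj(c,X):
    K,Rw,p=c;v=K@(Rw.T@(np.array(X)-p));return v[:2]/v[2]
def save(im,f): cv2.imwrite(f,cv2.cvtColor(im,cv2.COLOR_RGB2BGR))
E
python3 - <<'E'
from h import *
a=r.grab_frame("scene");b=r.grab_frame("side")
np.save("scene0.npy",a);np.save("side0.npy",b)
save(cv2.resize(a,(800,600),interpolation=cv2.INTER_CUBIC),"pics/a.png");save(cv2.resize(b,(800,600),interpolation=cv2.INTER_CUBIC),"pics/b.png")
for n in("scene","side","wrist"):
    K,Rw,p=cam(n);print(n,K[0,0],p.round(3),Rw[:,2].round(2))
print(r.finger_overhang,r.get_obs())
E
```

```text
pics
scene 386.8288595044061 [0.973 0.639 0.622] [-0.49 -0.63 -0.61]
side 457.8301779485068 [ 0.527 -0.633  0.86 ] [ 0.03  0.64 -0.77]
wrist 269.51508296483274 [0.171 0.552 0.383] [ 0.21 -0.1  -0.97]
0.017 {'time_s': 0.1, 'joint_positions': array([ 1.13603388e+00,  3.20265168e-01,  1.56552619e+00, -2.68966284e-05,
        1.25740456e+00, -2.00060148e-02]), 'dq': array([-0.00063693, -0.00209158, -0.00322029,  0.00024569,  0.00020267,
       -0.00013563]), 'effort': array([-1.54866220e-04, -4.13333058e+01, -2.32510436e+01,  7.29110325e-02,
        4.20763437e-02, -3.80497374e-05]), 'ee_pos': array([0.2315428 , 0.52587108, 0.23019494]), 'tcp_rot': array([ 2.05890868e-01,  9.78574631e-01, -7.83881223e-04, -1.68251155e-04]), 'contact_force': array([ 0.57711813, -0.31247691, -0.18539986]), 'torque': array([-0.00202201,  0.00691705,  0.00775849]), 'grasp_force': 0.0, 'finger_gap': 0.09126983344752218}
```

View pics/a.png

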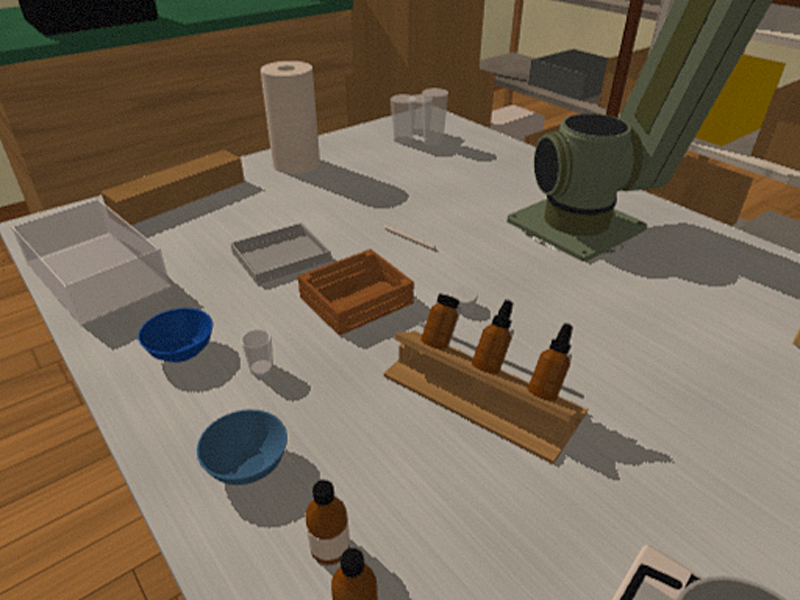

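View pics/b.png

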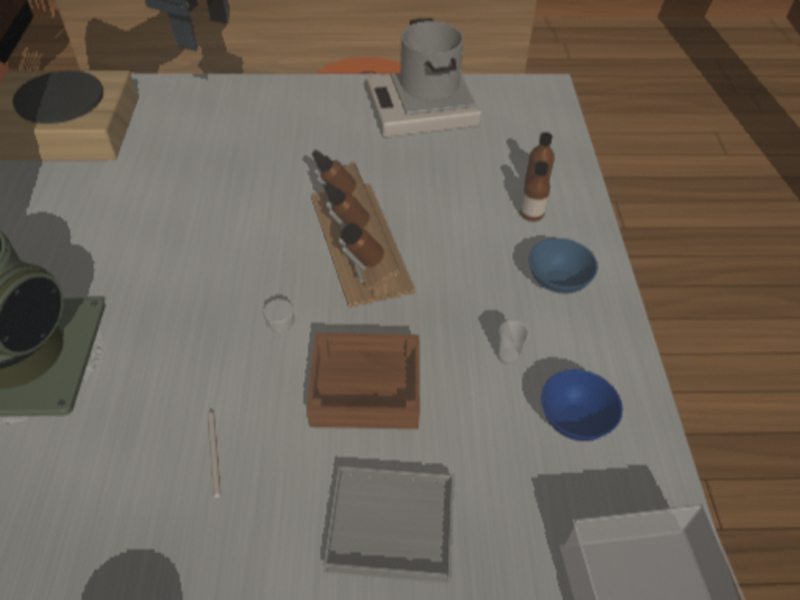

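Scene view (800x600 scale): the screwcap stands nearest the crate at (440,320), the droppers at (493,340) and (552,360). The crate is at (355,290) and the tray at (280,253). In the side view the closures are at (351,234), (333,193) and (320,160), the crate centre at (365,380) and the tray at (389,520). Next I segment and triangulate.

Run:
```python
from h import *
a=np.load("scene0.npy");b=np.load("side0.npy");S=1.5625
cs,cd=cam("scene"),cam("side")
def dark(im,x0,y0,x1,y1,off):
    g=im.max(2).copy();m=np.zeros(g.shape,np.uint8);m[y0:y1,x0:x1]=(g[y0:y1,x0:x1]<48)*255
    n,l,st,ce=cv2.connectedComponentsWithStats(m);out=[]
    for i in range(1,n):
        if st[i,4]>25:
            p=np.argwhere(l==i)[:,::-1].astype(float);v=np.linalg.svd(p-p.mean(0),full_matrices=False)[2][0]
            t=(p-p.mean(0))@v;out.append((p.mean(0).round(1).tolist(),st[i,4],(p.mean(0)+v*t.min()).round(1).tolist(),(p.mean(0)+v*t.max()).round(1).tolist()))
    return out
for n,im,roi in(("scene",a,(265,180,380,230)),("side",b,(195,90,250,165))):
    print(n)
    for o in dark(im,*roi,0):print(o)
c1=cv2.resize(a[130:300,140:385],(800,555),interpolation=cv2.INTER_CUBIC);c2=cv2.resize(b[85:385,150:450][:,:],(600,600),interpolation=cv2.INTER_CUBIC)
save(c1,"pics/c1.png");save(c2,"pics/c2.png")
```

```text
scene
([286.4, 192.4], np.int32(81), [280.0, 190.1], [292.8, 194.7])
([321.9, 202.0], np.int32(136), [325.1, 192.7], [319.5, 208.8])
([359.6, 217.4], np.int32(154), [363.4, 207.8], [356.6, 224.7])
side
```

View pics/c1.png

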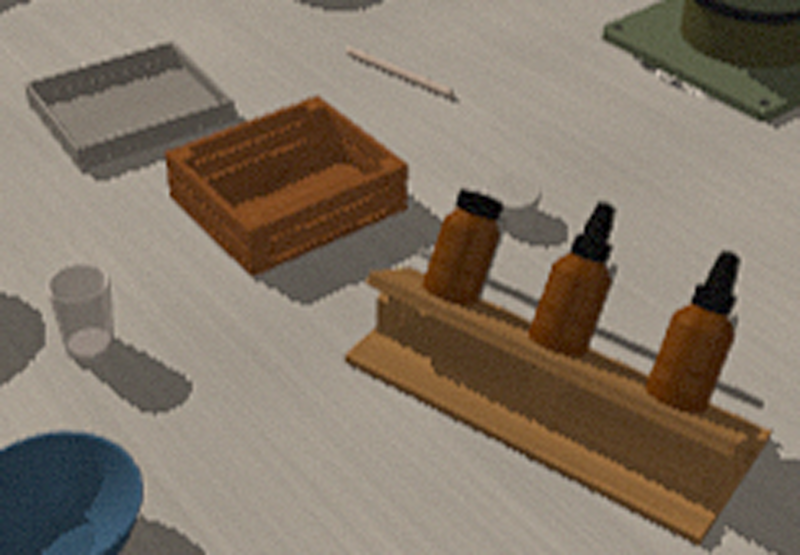

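View pics/c2.png

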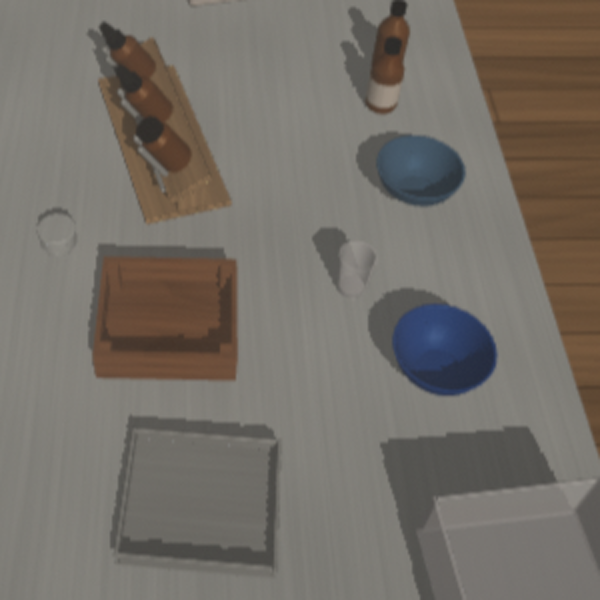

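Crop 1 shows the crate rim corners at (167,157), (318,97), (407,165) and (250,229), and the tray rim at (28,95), (174,44), (234,103) and (82,153). Crop 2 shows the crate rim at (103,258), (237,260), (237,345) and (95,350), the tray rim at (135,430), (278,440), (275,572) and (117,562), and the closures at (151,128), (128,78) and (112,35).

Run:
```python
from h import *
a=np.load("scene0.npy");b=np.load("side0.npy")
cs,cd=cam("scene"),cam("side")
f=lambda p:(p[0]*245/800+140,p[1]*170/555+130)
g=lambda p:(p[0]/2+150,p[1]/2+85)
for n,P,Q in(("crate",[(167,157),(318,97),(407,165),(250,229)],[(237,345),(95,350),(103,258),(237,260)]),
 ("tray",[(28,95),(174,44),(234,103),(82,153)],[(275,572),(117,562),(135,430),(278,440)])):
    X=np.array([tri(cs,f(p),cd,g(q))[0] for p,q in zip(P,Q)]);print(n,X.round(3).tolist(),X.mean(0).round(3),[round(tri(cs,f(p),cd,g(q))[1],3) for p,q in zip(P,Q)])
    e=X[3]-X[0]+X[2]-X[1];print("y-axis ang",np.degrees(np.arctan2(-e[0],e[1])))
def comps(im,m,mn):
    n,l,st,ce=cv2.connectedComponentsWithStats(m.astype(np.uint8));o=[]
    for i in range(1,n):
        if st[i,4]>mn:o.append((ce[i].round(1).tolist(),int(st[i,4]),st[i,:4].tolist()))
    return o
def masks(im,x0,y0,x1,y1,t):
    z=np.zeros(im.shape[:2],bool);z[y0:y1,x0:x1]=1;i=im.astype(int)
    mx=i.max(2);d=i[:,:,0]-i[:,:,2]
    return z&(mx<t)&(d<25),z&(d>40)&(i[:,:,0]<125)
for t in(55,65,75):
    k,_=masks(b,195,90,250,165,t);print("side dark",t,comps(b,k,12))
_,am=masks(b,195,90,260,190,60);print("amber side",comps(b,am,40))
_,am=masks(a,260,185,380,262,60);print("amber scene",comps(a,am,40))
for u in((203,98),(212,122),(226,149),(232,156)):print(u,b[u[1],u[0]])
for u in((280,207),(313,224),(350,240)):print(u,a[u[1],u[0]])
# dropper tops & cap centre, by hand
for n,p,q in(("drop far top",(730,256),(104,28)),("drop mid top",(604,206),(121,70)),("cap centre",(480,205),(151,130))):
    X,e=tri(cs,f(p),cd,g(q));print(n,X.round(4),round(e,4))
```

```text
crate [[0.583, -0.119, 0.047], [0.434, -0.121, 0.045], [0.436, 0.003, 0.042], [0.585, -0.003, 0.044]] [ 0.51  -0.06   0.044] [np.float64(0.004), np.float64(0.0), np.float64(0.0), np.float64(0.004)]
y-axis ang -0.8919025624560281
tray [[0.608, -0.339, 0.007], [0.46, -0.328, 0.013], [0.475, -0.197, 0.016], [0.619, -0.21, 0.016]] [ 0.541 -0.268  0.013] [np.float64(0.002), np.float64(0.006), np.float64(0.004), np.float64(0.002)]
y-axis ang -5.609481928711143
side dark 55 [([206.3, 103.6], 60, [202, 98, 10, 11]), ([213.9, 124.3], 86, [209, 118, 12, 13]), ([224.3, 149.3], 109, [219, 144, 12, 12])]
side dark 65 [([206.1, 103.2], 90, [201, 97, 12, 13]), ([213.7, 124.0], 117, [207, 117, 14, 14]), ([224.4, 149.1], 132, [218, 143, 14, 14])]
side dark 75 [([206.0, 103.3], 105, [200, 97, 13, 14]), ([213.4, 123.9], 131, [207, 116, 14, 16]), ([224.1, 148.9], 146, [218, 142, 14, 15])]
amber side [([219.4, 116.1], 146, [209, 105, 25, 27]), ([232.9, 163.6], 1294, [200, 125, 60, 65])]
amber scene [([261.5, 189.6], 42, [260, 185, 5, 11]), ([309.6, 235.2], 3437, [260, 194, 113, 68]), ([273.9, 253.9], 64, [260, 246, 30, 16])]
(203, 98) [56 55 52]
(212, 122) [53 51 47]
(226, 149) [50 47 44]
(232, 156) [109  77  56]
(280, 207) [71 40 17]
(313, 224) [67 35  1]
(350, 240) [80 46 22]
drop far top [0.4278 0.3001 0.1326] 0.0031
drop mid top [0.4523 0.2179 0.1339] 0.0029
cap centre [0.4888 0.1419 0.1071] 0.0024
```

Two-view heights agree with the text. The crate rim is at 44 mm and the dropper tops at 133 mm, against 137 mm expected. Rack yaw is about 15.7°. Next I move to hover over the far dropper.

```bash
cat > go.py <<'E'
import sys
from h import *
# go.py x y z [yaw of tool y axis, deg]: shift in tool axes (mm) and roll from present pose
def go():
    o=r.get_obs();M=R.from_quat(o["tcp_rot"]).as_matrix();T=np.array([float(v) for v in sys.argv[1:4]])
    y=np.degrees(np.arctan2(M[1,1],M[0,1]));d=M.T@(T-o["ee_pos"])*1000
    roll=-np.radians((float(sys.argv[4])-y+90)%180-90) if len(sys.argv)>4 else 0
    print("t",round(o["time_s"],2),"d",d.round(1),"roll",round(roll,3),"yaw",round(y,1),"pos",o["ee_pos"].round(4),"gap",round(o["finger_gap"],4),"gf",round(o["grasp_force"],1))
go()
E
python3 -m pendant '[[-15,-6,2,-0.04],[-45,-18,5,-0.12],[-80,-33,9,-0.22],[-120,-50,13,-0.32],[-160,-66,17,-0.42],[-200,-82,21,-0.52],[-235,-97,25,-0.61],[-262,-108,28,-0.66]]' 0.55 8
python3 -m pendant '[[-20,4,2,-0.03],[-20,4,2,-0.03],[-20,4,2,-0.03]]'
python3 go.py 0.443 0.305 0.2 105.7
python3 - <<'E'
from h import *
c=cam("wrist");im=r.grab_frame("wrist");np.save("w1.npy",im)
yl=np.array([-.271,.963]);x=np.array([.963,.271])
for k in(1,0,-1):
    b=np.array([.4994,.2328])+.085*k*yl;n=101 if k>=0 else 73
    for s in(n,69):
        X=np.r_[b-x*s*.0005,.05+s*.000866];u=proj(c,X);cv2.circle(im,(int(round(u[0])),int(round(u[1]))),3,(255,0,0),1)
save(cv2.resize(im,(800,600)),"pics/w1.png")
E
```

```text
time_s: 0.9
ee_pos: [0.429, 0.3198, 0.2024]
tcp_rot: [-0.123, 0.992, -0.0, -0.0]
contact_force: [1.1, 0.5, -0.2]
finger_gap: 0.05
grasp_force: 0.0
time_s: 1.2
ee_pos: [0.446, 0.3303, 0.2004]
tcp_rot: [-0.137, 0.991, -0.0, -0.001]
contact_force: [-0.9, -0.1, 0.9]
finger_gap: 0.0501
grasp_force: 0.0
t 1.2 d [  9.7 -23.6   0.4] roll 0.0 yaw 105.7 pos [0.446  0.3303 0.2004] gap 0.0501 gf 0.0
```

View pics/w1.png

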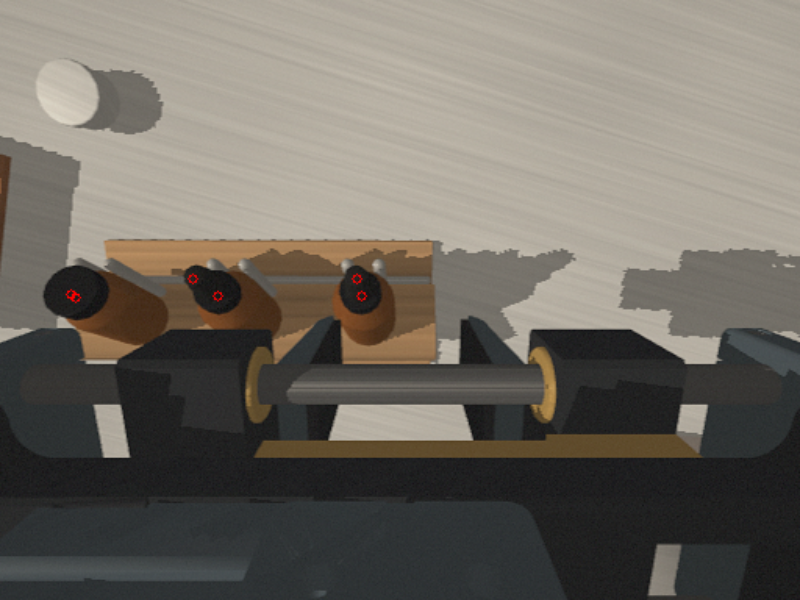

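The wrist view shows the predicted bulb tips and collars (red) sitting on the real ones: far bulb (355,272), middle bulb (193,278), cap (72,297). The rack edges run horizontal, so the yaw is right. Next I align, descend and grip.

```bash
python3 -m pendant '[[5,-12,0,0],[9.7,-23.6,0,0],[9.7,-23.6,15,0],[9.7,-23.6,35,0],[9.7,-23.6,55,0],[9.7,-23.6,70,0],[9.7,-23.6,78,0],[9.7,-23.6,78,0]]'
python3 go.py 0.443 0.305 0.122 105.7
python3 -m pendant '[[0,0,0,0],[0,0,0,0],[0,0,0,0],[0,0,0,0],[0,0,0,0]]' 0.1 8
python3 -m pendant '[[1,0,-5,0],[3,0,-15,0],[6,0,-30,0],[9,0,-45,0],[10,0,-60,0],[10,0,-75,0],[10,0,-85,0],[10,0,-85,0]]'
python3 - <<'E'
from h import *
im=r.grab_frame("side");im2=r.grab_frame("scene")
save(np.hstack([cv2.resize(im[40:190,150:300],(400,400)),cv2.resize(im2[100:280,250:430],(400,400))]),"pics/g1.png")
E
```

```text
time_s: 2.05
ee_pos: [0.4426, 0.3043, 0.1223]
tcp_rot: [-0.137, 0.991, -0.0, -0.001]
contact_force: [0.1, -0.4, 0.3]
finger_gap: 0.0503
grasp_force: 0.0
t 2.05 d [-0.6  0.6  0.3] roll 0.001 yaw 105.8 pos [0.4426 0.3043 0.1223] gap 0.0503 gf 0.0
time_s: 2.55
ee_pos: [0.4438, 0.3053, 0.1236]
tcp_rot: [-0.137, 0.991, 0.0, 0.001]
contact_force: [0.4, -0.9, 4.5]
finger_gap: 0.0245
grasp_force: 8.0
time_s: 3.35
ee_pos: [0.4345, 0.303, 0.2097]
tcp_rot: [-0.137, 0.991, 0.001, 0.001]
contact_force: [0.8, -0.2, -1.2]
finger_gap: 0.024
grasp_force: 8.0
```

View pics/g1.png

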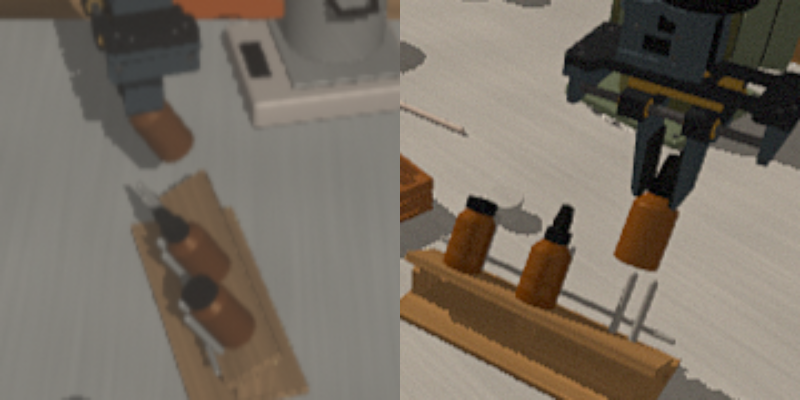

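It's held and still leaning about 30°. Side panel: body at (160,130). Scene panel: body at (645,230). I'll carry it high over the crate and stand it up against the +x wall.

```bash
python3 -m pendant '[[2,0,-10,0],[2,0,-25,0],[2,-5,-42,0],[2,-20,-50,0.02],[0,-40,-50,0.05],[-3,-65,-50,0.08],[-6,-90,-50,0.11],[-10,-115,-50,0.14]]'
python3 go.py 0.518 -0.09 0.25 89
```

```text
time_s: 4.25
ee_pos: [0.4746, 0.1926, 0.2577]
tcp_rot: [-0.066, 0.998, -0.0, -0.001]
contact_force: [0.6, 0.7, -1.7]
finger_gap: 0.0243
grasp_force: 8.0
t 4.25 d [  -5.5 -285.9    7.8] roll 0.151 yaw 97.6 pos [0.4746 0.1926 0.2577] gap 0.0243 gf 8.0
```

```bash
python3 -m pendant '[[0,-30,0,0.02],[0,-65,0,0.04],[-1,-100,0,0.06],[-2,-135,0,0.08],[-3,-170,0,0.1],[-4,-205,0,0.12],[-5,-235,0,0.14],[-5,-260,0,0.15]]'
python3 -m pendant '[[0,-15,0,0],[0,-24,0,0],[0,-25,10,0],[0,-25,30,0],[0,-25,55,0],[0,-25,80,0],[0,-25,100,0],[0,-25,110,0]]'
python3 go.py 0.518 -0.09 0.092 89
```

```text
time_s: 5.05
ee_pos: [0.5141, -0.0649, 0.2576]
tcp_rot: [0.009, 1.0, -0.0, -0.001]
contact_force: [0.2, -0.2, -0.6]
finger_gap: 0.0244
grasp_force: 8.0
time_s: 5.85
ee_pos: [0.5127, -0.086, 0.1456]
tcp_rot: [0.007, 1.0, 0.001, -0.002]
contact_force: [0.4, -0.3, -1.2]
finger_gap: 0.0243
grasp_force: 8.0
t 5.85 d [-5.5 -4.  53.5] roll 0.004 yaw 89.2 pos [ 0.5127 -0.086   0.1456] gap 0.0243 gf 8.0
```

```bash
python3 -m pendant '[[0,-3,10,0],[0,-3,25,0],[0,-3,38,0],[0,-3,46,0],[0,-3,51,0],[0,-3,51,0]]'
python3 -m pendant '[[-5,0,0,0],[-10,0,0,0],[-15,0,0,0],[-20,0,0,0],[-20,0,0,0]]'
python3 go.py 0.559 -0.09 0.092 89
python3 - <<'E'
from h import *
im=r.grab_frame("side");im2=r.grab_frame("scene")
save(np.hstack([cv2.resize(im[140:290,170:320],(400,400)),cv2.resize(im2[60:240,150:330],(400,400))]),"pics/g2.png")
E
```

```text
time_s: 6.45
ee_pos: [0.5143, -0.0903, 0.0967]
tcp_rot: [0.007, 1.0, 0.0, -0.0]
contact_force: [-0.7, 0.1, -1.2]
finger_gap: 0.0244
grasp_force: 8.0
time_s: 6.95
ee_pos: [0.5353, -0.0908, 0.0971]
tcp_rot: [0.007, 1.0, -0.0, 0.0]
contact_force: [0.3, 0.3, -0.4]
finger_gap: 0.0244
grasp_force: 8.0
t 6.95 d [-23.7   1.1   5.1] roll 0.003 yaw 89.2 pos [ 0.5353 -0.0908  0.0971] gap 0.0244 gf 8.0
```

View pics/g2.png

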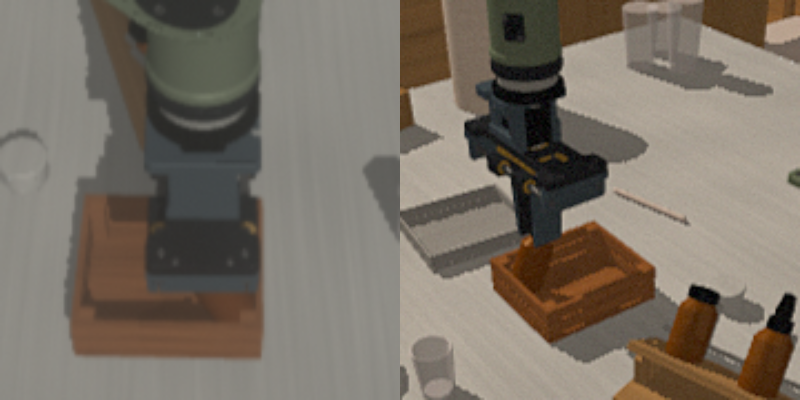

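The bottle is inside the crate near the +x wall. Side panel: body at (215,300). Scene panel: (530,265). I'll finish the uprighting push and lower it gently.

```bash
python3 -m pendant '[[-4,0,0,0],[-8,0,0,0],[-12,0,0,0],[-16,0,0,0],[-20,0,0,0],[-22,0,0,0],[-22,0,0,0]]'
python3 -m pendant '[[0,0,1,0],[0,0,3,0],[0,0,4,0],[0,0,5,0],[0,0,6,0],[0,0,6,0]]'
python3 -m pendant '[[0,0,1,0],[0,0,2,0],[0,0,2,0]]'
python3 -m pendant '[[0,0,1,0],[0,0,2,0],[0,0,2,0]]'
```

```text
time_s: 7.75
ee_pos: [0.5567, -0.0911, 0.0969]
tcp_rot: [0.007, 1.0, 0.0, 0.0]
contact_force: [-0.2, -0.4, -1.8]
finger_gap: 0.0243
grasp_force: 8.0
time_s: 8.35
ee_pos: [0.5562, -0.091, 0.0908]
tcp_rot: [0.007, 1.0, 0.0, -0.0]
contact_force: [-0.6, -0.0, -0.8]
finger_gap: 0.0243
grasp_force: 8.0
time_s: 8.65
ee_pos: [0.5573, -0.0911, 0.0897]
tcp_rot: [0.007, 1.0, -0.0, 0.001]
contact_force: [0.8, -0.8, 4.3]
finger_gap: 0.0244
grasp_force: 8.0
time_s: 8.95
ee_pos: [0.5587, -0.0914, 0.089]
tcp_rot: [0.007, 1.0, -0.0, 0.003]
contact_force: [2.0, -0.5, 7.9]
finger_gap: 0.0243
grasp_force: 8.0
```

```bash
python3 -m pendant '[[0,0,-1,0],[0,0,-2,0],[0,0,-2,0]]' - 3
python3 -m pendant '[[0,0,0,0],[0,0,0,0],[0,0,0,0]]' 0.45
python3 -m pendant '[[0,0,-5,0],[0,0,-15,0],[0,0,-35,0],[0,0,-65,0],[0,0,-100,0],[0,0,-125,0],[0,0,-140,0]]'
python3 go.py 0.466 0.223 0.21 105.7
python3 - <<'E'
from h import *
im=r.grab_frame("side");im2=r.grab_frame("scene")
np.save("s2.npy",im2);np.save("d2.npy",im)
save(np.hstack([cv2.resize(im[140:290,170:320],(400,400)),cv2.resize(im2[100:220,180:300],(400,400))]),"pics/g3.png")
E
```

```text
time_s: 9.25
ee_pos: [0.5567, -0.0911, 0.0892]
tcp_rot: [0.007, 1.0, -0.0, 0.0]
contact_force: [0.9, -0.6, 4.4]
finger_gap: 0.0251
grasp_force: 3.0
time_s: 9.55
ee_pos: [0.5556, -0.0909, 0.0883]
tcp_rot: [0.007, 1.0, 0.0, -0.001]
contact_force: [-0.2, 0.3, -0.3]
finger_gap: 0.0404
grasp_force: 0.0
time_s: 10.25
ee_pos: [0.5572, -0.0912, 0.2325]
tcp_rot: [0.007, 1.0, -0.0, 0.002]
contact_force: [0.3, -0.1, -0.3]
finger_gap: 0.0413
grasp_force: 0.0
t 10.25 d [ 95.9 312.8  21.8] roll -0.289 yaw 89.2 pos [ 0.5572 -0.0912  0.2325] gap 0.0413 gf 0.0
```

View pics/g3.png

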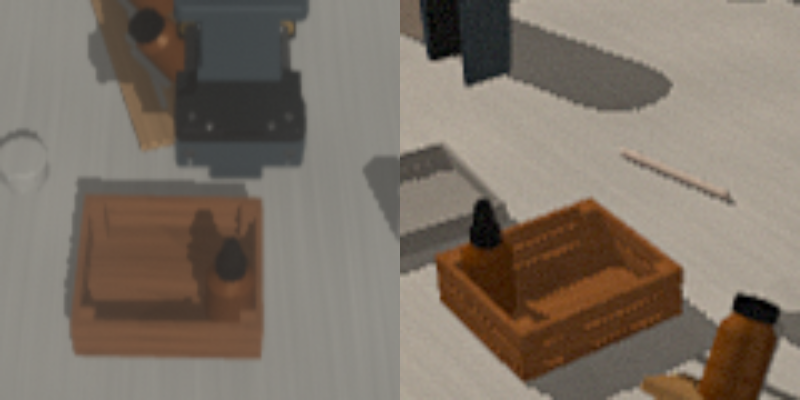

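The first dropper stands upright in the crate. Side panel: bulb at (232,260). Scene panel: (485,225). I'll fetch the middle one.

```bash
python3 -m pendant '[[8,25,0,-0.03],[20,65,0,-0.07],[33,108,0,-0.11],[46,152,0,-0.15],[60,196,0,-0.19],[72,238,0,-0.23],[84,275,0,-0.27],[92,300,0,-0.289]]' 0.55 8
python3 -m pendant '[[4,10,3,0],[4,12,8,0],[4,12,15,0],[4,12,15,0]]'
python3 go.py 0.466 0.2232 0.122 105.7
```

```text
time_s: 11.15
ee_pos: [0.4672, 0.2123, 0.2282]
tcp_rot: [-0.138, 0.99, 0.0, -0.001]
contact_force: [0.4, 0.4, -0.5]
finger_gap: 0.0502
grasp_force: 0.0
time_s: 11.55
ee_pos: [0.4613, 0.2193, 0.2125]
tcp_rot: [-0.136, 0.991, -0.001, -0.001]
contact_force: [-0.1, -0.1, -0.6]
finger_gap: 0.0503
grasp_force: 0.0
t 11.55 d [-5.9  2.6 90.5] roll -0.001 yaw 105.6 pos [0.4613 0.2193 0.2125] gap 0.0503 gf 0.0
```

```bash
python3 -m pendant '[[-6,2.5,5,0],[-6,2.5,20,0],[-6,2.5,40,0],[-6,2.5,60,0],[-6,2.5,76,0],[-6,2.5,86,0],[-6,2.5,90,0],[-6,2.5,90,0]]'
python3 go.py 0.466 0.2232 0.122 105.7
python3 -m pendant '[[0,0,0,0],[0,0,0,0],[0,0,0,0],[0,0,0,0],[0,0,0,0]]' 0.1 8
python3 -m pendant '[[1,0,-5,0],[3,0,-15,0],[6,0,-30,0],[9,0,-50,0],[10,0,-75,0],[10,0,-100,0],[10,0,-122,0],[10,0,-135,0]]'
python3 go.py 0.514 -0.032 0.25 89
```

```text
time_s: 12.35
ee_pos: [0.4671, 0.2246, 0.1237]
tcp_rot: [-0.136, 0.991, -0.0, -0.0]
contact_force: [1.3, -0.7, 0.5]
finger_gap: 0.05
grasp_force: 0.0
t 12.35 d [ 1.4 -1.1  1.7] roll -0.0 yaw 105.7 pos [0.4671 0.2246 0.1237] gap 0.05 gf 0.0
time_s: 12.85
ee_pos: [0.4671, 0.2248, 0.1245]
tcp_rot: [-0.137, 0.991, -0.0, 0.001]
contact_force: [0.1, -1.3, 1.5]
finger_gap: 0.0245
grasp_force: 8.0
time_s: 13.65
ee_pos: [0.4573, 0.2224, 0.2616]
tcp_rot: [-0.137, 0.991, 0.001, 0.001]
contact_force: [0.5, -0.2, -1.2]
finger_gap: 0.0244
grasp_force: 8.0
t 13.65 d [  14.3 -260.2   11.3] roll 0.292 yaw 105.7 pos [0.4573 0.2224 0.2616] gap 0.0244 gf 8.0
```

```bash
python3 -m pendant '[[1,-20,0,0.03],[3,-55,0,0.07],[5,-95,0,0.11],[8,-135,0,0.16],[10,-175,0,0.2],[12,-210,0,0.24],[14,-240,0,0.28],[14,-258,0,0.292]]'
python3 -m pendant '[[0,-2,0,0],[0,-2,15,0],[0,-2,40,0],[0,-2,70,0],[0,-2,95,0],[0,-2,110,0],[0,-2,115,0],[0,-2,115,0]]'
python3 go.py 0.514 -0.032 0.097 89
```

```text
time_s: 14.45
ee_pos: [0.5133, -0.0321, 0.2595]
tcp_rot: [0.01, 1.0, -0.0, 0.0]
contact_force: [0.3, 0.8, -1.2]
finger_gap: 0.024
grasp_force: 8.0
time_s: 15.25
ee_pos: [0.5131, -0.0313, 0.1438]
tcp_rot: [0.008, 1.0, 0.0, -0.001]
contact_force: [-0.5, -1.3, -1.1]
finger_gap: 0.0243
grasp_force: 8.0
t 15.25 d [-1.  -0.7 46.8] roll 0.0 yaw 89.0 pos [ 0.5131 -0.0313  0.1438] gap 0.0243 gf 8.0
```

```bash
python3 -m pendant '[[0,0,10,0],[0,0,25,0],[0,0,38,0],[0,0,45,0],[0,0,47,0],[0,0,47,0]]'
python3 -m pendant '[[-5,0,0,0],[-10,0,0,0],[-15,0,0,0],[-20,0,0,0],[-25,0,0,0],[-30,0,0,0],[-35,0,0,0],[-39,0,0,0]]'
python3 -m pendant '[[-4,0,0,0],[-4,0,1,0],[-4,0,3,0],[-4,0,4,0],[-4,0,5,0],[-4,0,6,0],[-4,0,6,0]]'
python3 -m pendant '[[0,0,1,0],[0,0,2,0],[0,0,2,0]]'
python3 go.py 0.557 -0.032 0.089 89
```

```text
time_s: 15.85
ee_pos: [0.5138, -0.032, 0.0972]
tcp_rot: [0.009, 1.0, 0.0, 0.0]
contact_force: [-0.7, -0.4, -0.4]
finger_gap: 0.0244
grasp_force: 8.0
time_s: 16.65
ee_pos: [0.553, -0.0328, 0.0969]
tcp_rot: [0.009, 1.0, 0.0, 0.0]
contact_force: [0.6, -0.4, -0.4]
finger_gap: 0.0242
grasp_force: 8.0
time_s: 17.35
ee_pos: [0.5565, -0.0328, 0.0909]
tcp_rot: [0.009, 1.0, 0.0, 0.0]
contact_force: [0.2, -0.2, -2.0]
finger_gap: 0.0248
grasp_force: 8.0
time_s: 17.65
ee_pos: [0.5578, -0.0332, 0.0903]
tcp_rot: [0.009, 1.0, -0.0, 0.002]
contact_force: [-0.3, -1.9, 5.9]
finger_gap: 0.0246
grasp_force: 8.0
t 17.65 d [0.9 1.2 1.3] roll -0.0 yaw 89.0 pos [ 0.5578 -0.0332  0.0903] gap 0.0246 gf 8.0
```

```bash
python3 -m pendant '[[0,0,1,0],[0,0,1,0],[0,0,0,0],[0,0,-1,0],[0,0,-1,0]]'
python3 -m pendant '[[0,0,0,0],[0,0,0,0]]' - 3
python3 -m pendant '[[0,0,0,0],[0,0,0,0],[0,0,0,0]]' 0.45
python3 -m pendant '[[0,0,-5,0],[0,0,-15,0],[0,0,-35,0],[0,0,-65,0],[0,0,-95,0],[0,0,-115,0],[0,0,-125,0]]'
python3 go.py 0.4897 0.1417 0.21 105.7
```

```text
time_s: 18.15
ee_pos: [0.5569, -0.033, 0.0903]
tcp_rot: [0.009, 1.0, -0.0, 0.001]
contact_force: [0.2, -1.4, 4.4]
finger_gap: 0.025
grasp_force: 8.1
time_s: 18.35
ee_pos: [0.5569, -0.0328, 0.0902]
tcp_rot: [0.009, 1.0, 0.0, 0.0]
contact_force: [1.0, -1.3, 4.4]
finger_gap: 0.0248
grasp_force: 3.1
time_s: 18.65
ee_pos: [0.5559, -0.0325, 0.0894]
tcp_rot: [0.009, 1.0, 0.0, -0.001]
contact_force: [-0.4, -0.2, -1.2]
finger_gap: 0.0405
grasp_force: 0.0
time_s: 19.35
ee_pos: [0.5575, -0.0329, 0.218]
tcp_rot: [0.009, 1.0, -0.0, 0.002]
contact_force: [-0.1, -0.2, 1.0]
finger_gap: 0.0405
grasp_force: 0.0
t 19.35 d [ 70.9 173.3   7.6] roll -0.292 yaw 89.0 pos [ 0.5575 -0.0329  0.218 ] gap 0.0405 gf 0.0
```

```bash
python3 -m pendant '[[8,20,0,-0.04],[18,45,0,-0.09],[29,70,0,-0.14],[40,98,0,-0.19],[52,128,0,-0.24],[62,154,0,-0.28],[70,171,0,-0.292],[70,173,0,-0.292]]' 0.62 8
python3 go.py 0.4897 0.1417 0.122 105.7
python3 - <<'E'
from h import *
c=cam("wrist");im=r.grab_frame("wrist");im2=r.grab_frame("scene")
for X in((.4897,.1417,.1095),):
    u=proj(c,X);cv2.circle(im,(int(round(u[0])),int(round(u[1]))),3,(255,0,0),1)
save(np.hstack([cv2.resize(im[100:300,100:400],(480,320)),cv2.resize(im2[100:220,180:300],(320,320))]),"pics/g4.png")
E
```

```text
time_s: 20.15
ee_pos: [0.4884, 0.1429, 0.2148]
tcp_rot: [-0.138, 0.99, 0.0, -0.001]
contact_force: [0.2, 1.1, 0.0]
finger_gap: 0.0569
grasp_force: 0.0
t 20.15 d [-1.1 -1.6 92.8] roll 0.003 yaw 105.9 pos [0.4884 0.1429 0.2148] gap 0.0569 gf 0.0
```

View pics/g4.png

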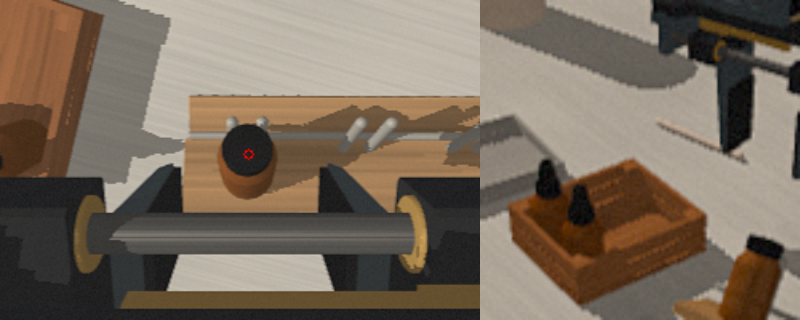

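The wrist panel shows the predicted cap centre on the cap at (248,152). The scene panel shows both droppers upright in the crate at (547,180) and (580,205). I'll grip the screwcap, lift it, and refine the tray.

```bash
python3 -m pendant '[[-1,-1.5,5,0],[-1,-1.5,20,0],[-1,-1.5,40,0],[-1,-1.5,60,0],[-1,-1.5,78,0],[-1,-1.5,89,0],[-1,-1.5,92,0],[-1,-1.5,92,0]]'
python3 go.py 0.4897 0.1417 0.122 105.7
python3 -m pendant '[[0,0,0,0],[0,0,0,0],[0,0,0,0],[0,0,0,0],[0,0,0,0]]' 0.1 8
python3 -m pendant '[[1,0,-5,0],[3,0,-15,0],[6,0,-30,0],[9,0,-50,0],[10,0,-75,0],[10,0,-100,0],[10,0,-122,0],[10,0,-135,0]]'
python3 - <<'E'
from h import *
cs,cd=cam("scene"),cam("side")
f=lambda p:(p[0]*245/800+140,p[1]*170/555+130)
g=lambda p:(p[0]/2+150,p[1]/2+85)
for c,P in((cs,[f(p) for p in[(28,95),(174,44),(234,103),(82,153)]]),(cd,[g(p) for p in[(275,572),(117,562),(135,430),(278,440)]])):
    X=np.array([onz(c,p,.022) for p in P]);e=X[3]-X[0]+X[2]-X[1]
    print(X[:,:2].round(3).tolist(),X.mean(0).round(3),90-np.degrees(np.arctan2(e[1],e[0])))
E
python3 go.py 0.544 -0.268 0.25 85
```

```text
time_s: 21.05
ee_pos: [0.4912, 0.1398, 0.1228]
tcp_rot: [-0.136, 0.991, -0.0, -0.0]
contact_force: [0.8, -0.4, -0.9]
finger_gap: 0.0566
grasp_force: 0.0
t 21.05 d [0.9 2.3 0.8] roll -0.001 yaw 105.7 pos [0.4912 0.1398 0.1228] gap 0.0566 gf 0.0
time_s: 21.55
ee_pos: [0.4913, 0.1406, 0.1235]
tcp_rot: [-0.137, 0.991, 0.0, 0.001]
contact_force: [-0.9, 1.4, 2.0]
finger_gap: 0.0312
grasp_force: 8.0
time_s: 22.35
ee_pos: [0.4815, 0.1374, 0.2605]
tcp_rot: [-0.137, 0.991, -0.0, 0.001]
contact_force: [-0.3, 0.2, -1.7]
finger_gap: 0.0316
grasp_force: 8.0
[[0.616, -0.314], [0.465, -0.313], [0.477, -0.189], [0.622, -0.201]] [ 0.545 -0.254  0.022] 4.437647820822832
[[0.607, -0.344], [0.464, -0.332], [0.477, -0.201], [0.62, -0.214]] [ 0.542 -0.273  0.022] 5.444705930302405
t 22.35 d [  49.7 -407.1   10.5] roll 0.361 yaw 105.7 pos [0.4815 0.1374 0.2605] gap 0.0316 gf 8.0
```

```bash
python3 -m pendant '[[3,-25,0,0.03],[8,-65,0,0.08],[14,-110,0,0.13],[20,-158,0,0.18],[26,-206,0,0.23],[32,-254,0,0.28],[38,-300,0,0.32],[42,-340,0,0.35]]'
python3 go.py 0.548 -0.266 0.25 85
```

```text
time_s: 23.15
ee_pos: [0.5323, -0.2036, 0.2584]
tcp_rot: [0.039, 0.999, -0.0, -0.0]
contact_force: [0.9, 0.1, -1.9]
finger_gap: 0.0317
grasp_force: 8.0
t 23.15 d [-20.6 -61.    8.4] roll 0.009 yaw 85.5 pos [ 0.5323 -0.2036  0.2584] gap 0.0317 gf 8.0
```

```bash
python3 -m pendant '[[-6,-18,0,0],[-14,-42,0,0],[-20,-58,10,0.009],[-20.6,-61,35,0.009],[-20.6,-61,65,0.009],[-20.6,-61,90,0.009],[-20.6,-61,105,0.009],[-20.6,-61,110,0.009]]'
python3 go.py 0.548 -0.266 0.093 85
```

```text
time_s: 23.95
ee_pos: [0.5475, -0.2621, 0.1454]
tcp_rot: [0.042, 0.999, 0.001, -0.002]
contact_force: [0.7, 0.2, -2.4]
finger_gap: 0.0313
grasp_force: 8.0
t 23.95 d [-1.1 -4.  52.3] roll 0.003 yaw 85.2 pos [ 0.5475 -0.2621  0.1454] gap 0.0313 gf 8.0
```

```bash
cat > tilt.py <<'E'
from h import *
def amber(name):
    c=cam(name);im=r.grab_frame(name).astype(int);b0=np.array(r.get_obs()["ee_pos"])
    u=proj(c,b0-[0,0,.045]);u=u.round().astype(int)
    z=np.zeros(im.shape[:2],np.uint8);w=22;s=(slice(u[1]-w,u[1]+w),slice(u[0]-w,u[0]+w))
    z[s]=((im[...,0]-im[...,2]>35))[s]
    n,l,st,ce=cv2.connectedComponentsWithStats(z);i=1+st[1:,4].argmax();p=np.argwhere(l==i)[:,::-1].astype(float)
    q=[p[p[:,1]==k,0] for k in np.unique(p[:,1])];rows=np.unique(p[:,1])
    mid=np.array([(a.min()+a.max())/2 for a in q]);wd=np.array([np.ptp(a)+1 for a in q])
    ok=wd>.8*np.median(wd);k=np.polyfit(rows[ok],mid[ok],1)[0]
    a=proj(c,b0-[0,0,.03]);b=proj(c,b0-[0,0,.07]);kv=(b-a)[0]/(b-a)[1]
    print(name,"tilt in image deg",round(np.degrees(np.arctan(k)-np.arctan(kv)),1),"n",len(p),"rows",rows.min(),rows.max(),"cent",ce[i].round(1))
amber("scene");amber("side")
E
python3 -m pendant '[[0,0,10,0],[0,0,25,0],[0,0,40,0],[0,0,49,0],[0,0,52,0],[0,0,52,0]]'
python3 tilt.py
python3 -m pendant '[[-5,0,0,0],[-10,0,0,0],[-15,0,0,0],[-20,0,0,0],[-25,0,0,0],[-30,0,0,0],[-35,0,0,0],[-38,0,0,0]]'
python3 -m pendant '[[-2,0,0,0],[-2,0,0,0]]'
python3 tilt.py
python3 go.py 0.594 -0.27 0.0855 85
```

```text
time_s: 24.55
ee_pos: [0.549, -0.2635, 0.096]
tcp_rot: [0.042, 0.999, 0.0, 0.0]
contact_force: [-0.2, 0.6, -1.8]
finger_gap: 0.0316
grasp_force: 8.0
scene tilt in image deg -25.6 n 264 rows 142.0 164.0 cent [171.2 153.9]
side tilt in image deg 37.2 n 10 rows 313.0 316.0 cent [274.7 314.4]
time_s: 25.45
ee_pos: [0.5863, -0.2664, 0.0968]
tcp_rot: [0.042, 0.999, 0.0, -0.001]
contact_force: [-5.3, 2.6, 9.3]
finger_gap: 0.0315
grasp_force: 8.0
time_s: 25.65
ee_pos: [0.5885, -0.2666, 0.0975]
tcp_rot: [0.042, 0.999, 0.0, -0.0]
contact_force: [-4.4, 1.3, 6.9]
finger_gap: 0.0316
grasp_force: 8.0
scene tilt in image deg -21.5 n 273 rows 145.0 168.0 cent [159.5 157.6]
side tilt in image deg 6.8 n 2 rows 314.0 315.0 cent [297.  314.5]
t 25.75 d [-5.9 -2.9 11.9] roll 0.003 yaw 85.1 pos [ 0.5883 -0.2666  0.0974] gap 0.0315 gf 8.0
```

The force reading says the tilted underside is riding on the low tray rim, because the wall is too low for this trick. I'll back off and let the bottle swing upright under a light grip, just off the floor.

```bash
python3 -m pendant '[[5,0,-2,0],[12,0,-4,0],[20,0,-4,0],[30,0,-4,0],[38,0,-4,0],[42,0,-4,0],[42,0,-2,0],[42,0,0,0]]'
python3 tilt.py
python3 -m pendant '[[0,0,0,0],[0,0,0,0],[0,0,0,0],[0,0,0,0]]' - 3
python3 tilt.py; python3 go.py 0.55 -0.266 0.093 85
```

```text
time_s: 26.55
ee_pos: [0.5471, -0.2635, 0.0959]
tcp_rot: [0.042, 0.999, -0.0, 0.0]
contact_force: [1.3, 0.2, -1.6]
finger_gap: 0.0314
grasp_force: 8.0
scene tilt in image deg -19.0 n 262 rows 142.0 164.0 cent [173.  153.9]
side tilt in image deg 46.9 n 8 rows 313.0 316.0 cent [272.9 314.4]
time_s: 27.05
ee_pos: [0.547, -0.2634, 0.096]
tcp_rot: [0.042, 0.999, 0.0, 0.0]
contact_force: [0.2, -0.6, -1.8]
finger_gap: 0.0312
grasp_force: 3.0
scene tilt in image deg -4.2 n 244 rows 144.0 163.0 cent [177.8 153.9]
side tilt in image deg 28.5 n 7 rows 313.0 316.0 cent [273.1 314.4]
t 27.15 d [-3.3 -2.3  2.9] roll 0.002 yaw 85.1 pos [ 0.547  -0.2634  0.0959] gap 0.0319 gf 3.0
```

Gravity is straightening it: the image tilt went from -19° to -4°. I'll let it settle and lower it.

```bash
python3 -m pendant '[[0,0,0,0],[0,0,0,0],[0,0,0,0],[0,0,0,0]]'
python3 tilt.py
python3 -m pendant '[[0,0,1,0],[0,0,2,0],[0,0,3,0],[0,0,4,0],[0,0,5,0],[0,0,6,0],[0,0,6,0]]'
python3 -m pendant '[[0,0,1,0],[0,0,2,0],[0,0,2,0]]'
```

```text
time_s: 27.55
ee_pos: [0.5469, -0.2634, 0.0959]
tcp_rot: [0.042, 0.999, 0.0, 0.0]
contact_force: [-0.6, -0.5, -2.5]
finger_gap: 0.0313
grasp_force: 3.0
scene tilt in image deg -4.2 n 247 rows 144.0 164.0 cent [177.8 154. ]
side tilt in image deg 15.9 n 8 rows 313.0 316.0 cent [273.1 314.6]
time_s: 28.35
ee_pos: [0.5468, -0.2633, 0.0897]
tcp_rot: [0.042, 0.999, 0.0, -0.0]
contact_force: [-0.3, -0.3, -1.5]
finger_gap: 0.0322
grasp_force: 3.0
time_s: 28.65
ee_pos: [0.5468, -0.2633, 0.0877]
tcp_rot: [0.042, 0.999, 0.0, -0.0]
contact_force: [0.2, 0.4, -1.1]
finger_gap: 0.0322
grasp_force: 3.0
```

```bash
python3 -m pendant '[[0,0,1,0],[0,0,1,0]]'
python3 -m pendant '[[0,0,1,0],[0,0,1,0]]'
python3 -m pendant '[[0,0,1,0],[0,0,1,0]]'
python3 -m pendant '[[0,0,1,0],[0,0,1,0]]'
python3 tilt.py
```

```text
time_s: 28.85
ee_pos: [0.5473, -0.2635, 0.0873]
tcp_rot: [0.042, 0.999, -0.0, 0.001]
contact_force: [-0.2, 0.3, 0.6]
finger_gap: 0.032
grasp_force: 3.0
time_s: 29.05
ee_pos: [0.5478, -0.2637, 0.0867]
tcp_rot: [0.042, 0.999, -0.0, 0.001]
contact_force: [0.9, -0.0, 3.9]
finger_gap: 0.0319
grasp_force: 3.0
time_s: 29.25
ee_pos: [0.5473, -0.2635, 0.0853]
tcp_rot: [0.042, 0.999, -0.0, 0.001]
contact_force: [1.6, 0.5, 3.9]
finger_gap: 0.0318
grasp_force: 3.0
time_s: 29.45
ee_pos: [0.547, -0.2634, 0.0839]
tcp_rot: [0.042, 0.999, 0.0, 0.0]
contact_force: [2.0, 0.1, 4.0]
finger_gap: 0.0318
grasp_force: 3.0
scene tilt in image deg -2.8 n 229 rows 147.0 166.0 cent [177.8 157.2]
side tilt in image deg 58.2 n 11 rows 317.0 320.0 cent [272.6 318.2]
```

It's on the floor, since the pads are now sliding on the cap at 4 N. I'll release, retract and check.

```bash
python3 -m pendant '[[0,0,0,0],[0,0,0,0],[0,0,0,0],[0,0,0,0]]' 0.55
python3 -m pendant '[[0,0,-5,0],[0,0,-15,0],[0,0,-35,0],[0,0,-65,0],[0,0,-100,0],[0,0,-130,0],[0,0,-150,0]]'
python3 -m pendant '[[10,30,0,0],[25,75,0,0],[40,120,0,0],[60,160,0,0],[80,190,0,0],[90,210,0,0],[90,215,0,0],[90,215,0,0]]'
python3 - <<'E'
from h import *
im=r.grab_frame("side");im2=r.grab_frame("scene");print(r.get_obs()["time_s"])
save(np.hstack([cv2.resize(im[100:380,160:360],(400,560)),cv2.resize(im2[110:240,140:230+3],(400,560))]),"pics/g5.png")
E
```

```text
time_s: 29.95
ee_pos: [0.5464, -0.2632, 0.0834]
tcp_rot: [0.042, 0.999, 0.0, -0.001]
contact_force: [-0.5, -0.6, 0.2]
finger_gap: 0.0505
grasp_force: 0.0
time_s: 30.65
ee_pos: [0.5476, -0.2637, 0.2378]
tcp_rot: [0.042, 0.999, -0.001, 0.002]
contact_force: [-0.1, 0.6, 0.2]
finger_gap: 0.0504
grasp_force: 0.0
time_s: 31.45
ee_pos: [0.4759, -0.0412, 0.2349]
tcp_rot: [0.042, 0.999, -0.0, 0.001]
contact_force: [-0.3, -0.2, 0.3]
finger_gap: 0.0502
grasp_force: 0.0
31.55
```

View pics/g5.png

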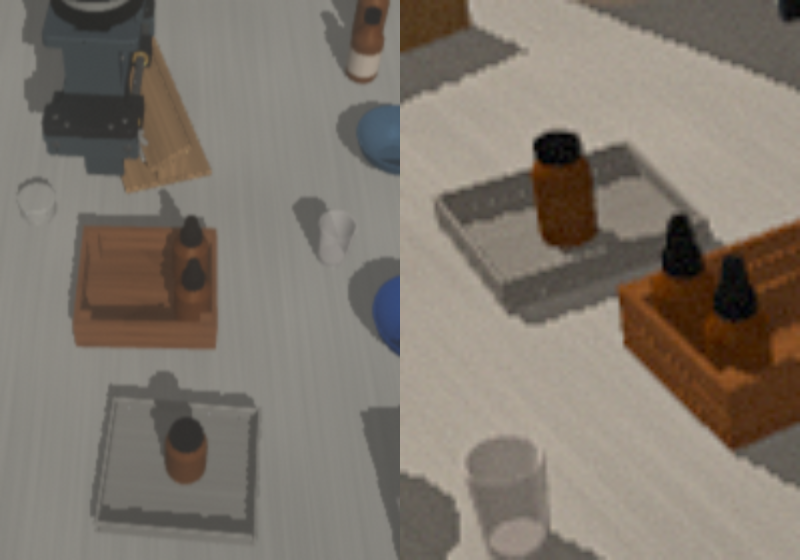

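All three stand upright. The screwcap is in the tray (side panel 186,450) and the droppers are in the crate (190,235 and 192,275). The beaker (335,237) and tin (37,200) have not moved, and the robot is clear of everything.

```bash
python3 -c "from workcell import r; print(r.sign_off())"
```

```text
the job is handed in; nothing more can be done
None
```

The job is handed in at about 32 s: both dropper bottles stand upright in the crate, the screw-cap bottle stands upright in the tray, and the beaker and tin are where they were.

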